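# Clamp a booklet in the examination holder and lock the jaw with its wing screw

## Task

Push the holder's sliding jaw up against the booklet until the booklet sits square and snug between the jaw and the fixed fence. Then lock the jaw: stroke the wing screw round clockwise (seen from above), push after push of a fingertip on its wings, until it is tight and turns no further. Only push: do not pinch the wings, do not lift the booklet, and leave the loupe, tweezers and eraser where they lie.

Things in the scene. Friction and masses are not known exactly. Their poses are not given: they have to be found in the camera images.
- holder: booklet holder fixed to the desk: an aluminium base plate 100 (x) x 245 (y) mm, its top face 15 mm above the desk. Origin: on the desk under the plate's middle; the plate runs from y = -125 to +120 mm. Its +y axis points (roughly to the robot's left) from the sliding jaw to the fixed fence, its +x axis away from the robot. The fence is a dark steel bar across the plate, face at y = +100 mm, 34 mm high, with a lip that overhangs the plate by 8 mm, 11 mm above it
- jaw (a joint): the sliding jaw's travel along the holder's +y axis, m: 0 fully open, grows as it is pushed towards the fence (0 to 0.015 at the start, 0.043 when the booklet is snug against the fence). It is stiff (4 N to move, stays where it is left) and is locked once the screw is tight
- jaw_back (a point): middle of the outer (-y, away from the booklet) upright face of the jaw, 28 mm above the desk: the place to push it. The jaw is a dark steel block 50 mm long (y), 117 mm wide (x) across the whole plate, its top 39 mm above the desk; its inner face, with a lip like the fence's, is 50 mm from this point along +y. The base plate, top 15 mm above the desk, goes on for 7 mm (jaw open) to 50 mm (jaw snug) beyond this face, so push with the fingertips 17 to 33 mm above the desk
- screw (a joint): wing screw angle, rad: grows clockwise seen from above; 0 to 2 at the start (loose), foot meets the plate at about 3.5 and then grips harder, tight at 6.6 or more, hard stop at 7.0. The wings point along the holder's x axis turned clockwise by this angle. Takes 0.025 N m to turn (1.5 N on a wing), about 0.04 N m at the stop; stays where it is left; hardly spins on. Thread 3 mm a turn, clamping the jaw with up to 20 N
- screw_top (a point): top middle of the hub of the steel wing screw, on its upright axis, 62 mm above the desk at joint 0, 2 mm lower when tight; 30 mm from jaw_back, in the middle of the jaw's width. Two flat upright wings, opposite each other: each reaches from the hub (radius 8 mm) to 26 mm from the axis, is 5.6 mm thick, and spans 9 mm below to 9 mm above this point. Below the wings lies the jaw's flat top, 39 mm above the desk
- wing_backs: the two wing faces that are pushed on to turn the screw clockwise (tighten); origin on the screw's axis at desk height, turning with it, so it is only of use for the rules
- wing_fronts: the two opposite wing faces, pushed on to loosen; a push on both kinds of face at once is a pinch; origin as wing_backs
- booklet: dark closed booklet of passport format, 88 (x) x 125 (y) x 8 mm, lying loose on the plate between fence and jaw, slightly askew. Origin: middle of its underside; axes nearly those of the holder. Snug against the fence its origin is at y = 37.5 mm in the holder's frame
- pocket_loupe: folding pocket loupe in a pale metal cover, 26 x 34 x 16 mm, lying behind and to the right of the holder; bystander. Origin: middle of its underside
- eraser: eraser in a card sleeve, 21 x 52 x 13 mm, lying to the right of the holder; bystander. Origin: middle of its underside
- tweezers: steel tweezers, 10 x 120 x 9 mm, lying between the holder and the light box (a fixed cabinet 260 mm high, its front 80 to 130 mm behind the middle of the holder; a fixed tripod 0.5 m high stands to the left of the holder, between it and where the arm starts); bystander. Origin: middle of the underside

How it is judged:
By the outcome, as a careful person would: the job done as asked, in the order asked, and still so for the second after the job is handed in, with the robot touching nothing.
It also fails if it takes over 72 s, if anything falls off the work surface, if the arm or the gripper's body presses on something with over 40 N, if the wrist force passes 120 N, or if a joint passes its speed limit or range.

## Robot

A 6-joint arm with a two-finger parallel gripper is mounted at the origin on a cart in front of the work surface, level with it; the furniture and walls round the work are solid. World frame = base frame: x ahead of the robot, y to its left, z up, the work surface at z = 0. Lengths are in mm, angles in rad, forces in N, time in s.
With the tool pointing down it reaches from about 350 to 775 mm from the base axis. Payload 7.3 kg.
Tool frame: the origin (TCP) lies at the very end of the fingers, on their centre line; the grasp point (between the pads) lies 19 mm behind it; z points along the fingers, y is the line along which they close (so a half turn about z gives the same grasp; the last joint's range is limited). The gripper opens to 92 mm and grips with 3 to 60 N. Pads are 19 mm wide; open, the fingers measure 130 mm over their backs; the gripper's body (75 mm by 190 mm) begins 47 mm behind the grasp point.
Start: joints at [-0.146, 0.342, 1.524, -0, 1.275, -0.146], TCP at [525.019, 0.019, 226.741] pointing down, gripper open.
Joint ranges: [-2.53, 2.53], [-0.77, 2.02], [0.04, 2.7], [-1, 4.14], [0.28, 2.66], [-3.11, 3.11]. Speed limits (rad/s): [2.57, 2.57, 3.14, 3.14, 3.14, 3.14].

## Interface

Orientations are given as [roll, pitch, yaw] about the fixed x, y, z axes, in that order (R = Rz(yaw) Ry(pitch) Rx(roll)).
In Python, from plant import * gives the robot as it stands.
- The arm moves only by the tool arm_command, never from a script. Its arguments are lists of equal length, an entry for each row: "gripper": the finger opening in mm, from 0 to 91.8; "dp": the shift along the tool's x, y, z in units of 25 mm (1.0 is 25 mm), a list of three; "twist": the turn about the tool's z in units of 5 degrees (1.0 is 5 degrees). A call has exactly 5 rows; each row shifts and turns the commanded pose from where the row before left it, along the tool's axes as they then stand; what a row does not reach is not made up. A row lasts 1/8 s, in which the tool goes at most 62.5 mm and 10.7 degrees, less where a joint would pass 70% of its speed; a pose out of reach is approached as far as the arm can. A call is refused whole if a number of a shift passes 1 or a number of a turn 1, either way. A call with a gripper value outside its range is refused whole. The fingers move at their own pace and stop on an object; the grip force is fixed at half the most. Time passes only in rows, so rows that do not move let the fingers close, or fill a call up. It gives the time, the measured TCP pose, the force, the opening and the grip force at its end, in the units of the state.
- get_obs(): the state, without advancing time (a new reading comes with each control period).
- capture(name): name is "scene" or "side" or "wrist"; returns the picture (384x512x3 uint8, red, green, blue); there is no depth.
- get_calibration(name): a dict with "mtx" (3x3 intrinsics, pixels), "position" and "attitude" of the camera in the world; the wrist camera has in their place "mount" (4x4, takes a point from camera to tool coordinates, whose origin is the TCP and whose axes are the flange's). Camera axes: x right, y down, z forward; pixel columns grow to the right and rows downward; lengths in mm; the calibration is good to about 2 mm. A picture is of the moment at which its call begins: read the wrist's pose just before it. get_calibration takes no time and is no camera call.
- close_job(): hands the job in; it is judged then, once.
The state is a dict: "time": time; "joint_positions": joint angles; "dq": joint speeds; "tau": joint torques, N m; "tool_pos": TCP position; "tcp_rot": TCP orientation; "contact_force": force on the tool from outside, world axes, zero at the start; "moment": the same for the moment, N m; "grip_width": finger opening in mm; "finger_force": force on a finger pad.
Only numpy, scipy, OpenCV 4.12 (cv2) and the standard library are available. Lean on these libraries where they do the work, as an engineer would, in place of code of your own. Each camera call takes 0.05 s, during which the arm holds its last target. There are 200 camera calls.

## Working session

There is one attempt and no reset: what is moved stays moved. The work goes in short steps, Python scripts to look and compute and a tool call to move; the robot and the scene stay as the last step left them, time stands still between calls to the robot, and variables do not carry over. Pictures are saved under pics/ and viewed, at most 10 in all, crops included, and the job is handed in when it is done.

Besides the shell and the picture viewer there is one more tool, called by a JSON object that holds its "fn" and its "kwargs", one argument or row to a line. arm_command: Moves the arm, as the interface text tells. Its arguments: {"type":"object","properties":{"gripper":{"type":"array"},"dp":{"type":"array"},"twist":{"type":"array"}},"required":["gripper","dp","twist"]}

```bash
mkdir -p pics; ls
python3 - <<'E'
from plant import *
import cv2,numpy as np
o=get_obs();print({k:np.round(v,3).tolist() if not isinstance(v,dict) else v for k,v in o.items()})
ims=[]
for n in("scene","side","wrist"):
    im=capture(n);cv2.imwrite(f"pics/{n}0.png",im[:,:,::-1]);ims.append(im[:,:,::-1]);print(n,get_calibration(n))
cv2.imwrite("pics/a.png",cv2.resize(np.ascontiguousarray(ims[0]),(800,600),interpolation=cv2.INTER_CUBIC))
E
```

```text
pics
{'time': 0.0, 'joint_positions': [-0.146, 0.343, 1.525, -0.0, 1.275, -0.146], 'dq': [-0.0, -0.0, 0.0, -0.001, -0.0, 0.0], 'tau': [0.001, -43.125, -24.422, 0.072, 0.056, -0.0], 'tool_pos': [524.59, 0.084, 226.036], 'tcp_rot': [-3.14, -0.0, 1.571], 'contact_force': [-0.003, -0.503, -0.294], 'moment': [0.018, 0.016, 0.005], 'finger_force': 0.0, 'grip_width': 91.755}
scene {'mtx': array([[466.9852709 ,   0.        , 260.85012467],
       [  0.        , 466.9852709 , 191.91190413],
       [  0.        ,   0.        ,   1.        ]]), 'position': array([ 273.00465414, -590.50374417,  765.18356832]), 'attitude': array([-2.41186030e+00, -1.60392453e-03, -4.11986769e-01])}
side {'mtx': array([[426.99481345,   0.        , 261.41351733],
       [  0.        , 426.99481345, 185.50743723],
       [  0.        ,   0.        ,   1.        ]]), 'position': array([426.03967667, 789.92945766, 393.98923422]), 'attitude': array([-1.91733979, -0.01971626, -3.02031414])}
wrist {'mtx': array([[337.18812758,   0.        , 257.86093486],
       [  0.        , 337.18812758, 195.05089291],
       [  0.        ,   0.        ,   1.        ]]), 'mount': array([[-6.91827471e-04, -9.65340761e-01, -2.60991833e-01,
         6.96962723e+01],
       [ 9.99999739e-01, -6.13558719e-04, -3.81368447e-04,
         2.73770293e-01],
       [ 2.08016692e-04, -2.60992028e-01,  9.65340933e-01,
        -1.57572414e+02],
       [ 0.00000000e+00,  0.00000000e+00,  0.00000000e+00,
         1.00000000e+00]])}
```

View pics/a.png

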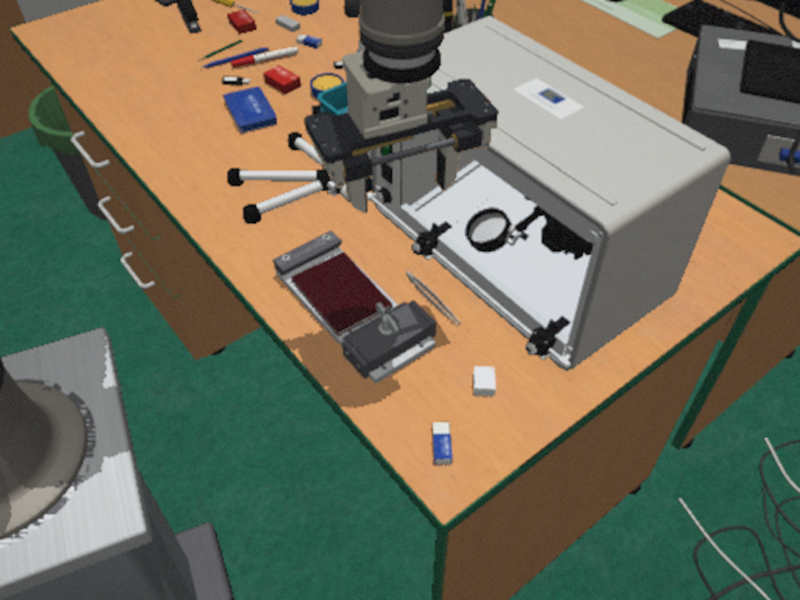

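View pics/wrist0.png

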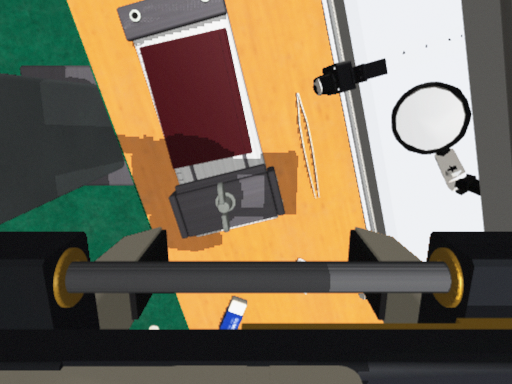

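The wrist view shows the fence at the top (173,18), the booklet at (197,98), the jaw at (228,202), and the screw hub at (224,203) with its wings running near-vertically from (221,183) to (226,230). I'll zoom in for corner pixels.

```bash
python3 - <<'E'
import cv2
im=cv2.imread("pics/wrist0.png")[100:250,130:330]
cv2.imwrite("pics/crop0.png",cv2.resize(im,(800,600),interpolation=cv2.INTER_CUBIC))
E
cat > h.py <<'E'
from plant import *
import numpy as np, cv2
from scipy.spatial.transform import Rotation as R
def campose(n,o=None):
    c=get_calibration(n)
    if n=="wrist":
        o=o or get_obs(); T=np.eye(4);T[:3,:3]=R.from_euler('xyz',o['tcp_rot']).as_matrix();T[:3,3]=o['tool_pos']
        T=T@c['mount']; return c['mtx'],T[:3,:3],T[:3,3]
    return c['mtx'],R.from_euler('xyz',c['attitude']).as_matrix(),c['position']
def p2w(n,uv,z,o=None):
    K,Rm,t=campose(n,o); d=Rm@np.linalg.solve(K,[uv[0],uv[1],1]); return t+d*(z-t[2])/d[2]
def w2p(n,P,o=None):
    K,Rm,t=campose(n,o); q=K@(Rm.T@(np.array(P)-t)); return q[:2]/q[2]
E
```

```text
(no output)
```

View pics/crop0.png

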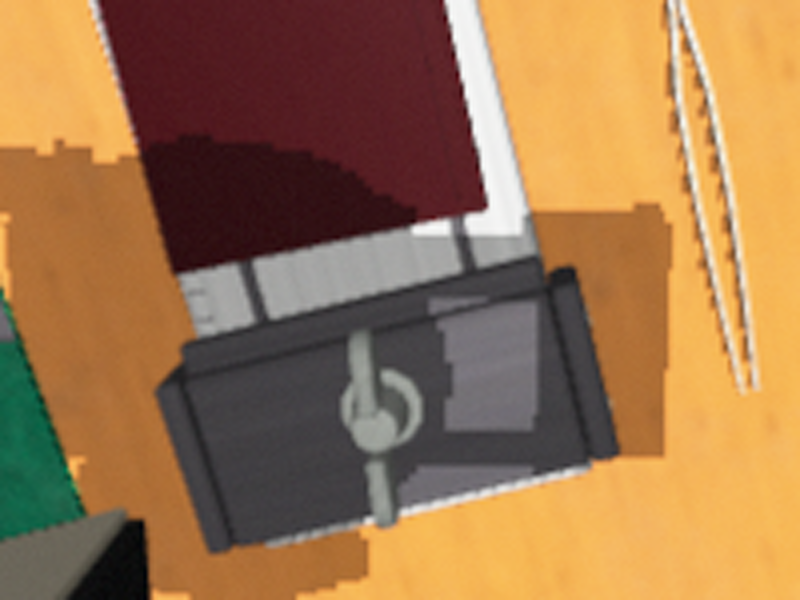

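Run:
```python
from h import *
c=lambda u,v:(u/4+130,v/4+100)
P={'jbl':p2w('wrist',c(222,550),39),'jbr':p2w('wrist',c(614,457),39),'jfl':p2w('wrist',c(162,388),39),'jfr':p2w('wrist',c(572,272),39),
'hub':p2w('wrist',c(375,430),62),'w1':p2w('wrist',c(361,335),71),'w2':p2w('wrist',c(385,520),71),
'bkl':p2w('wrist',c(175,272),23),'bkr':p2w('wrist',c(487,210),23),'bfl':p2w('wrist',(141,46),23),'bfr':p2w('wrist',(225,30),23),
'fl':p2w('wrist',(127,38),49),'fr':p2w('wrist',(228,14),49),'pl':p2w('wrist',c(197,338),15),'pr':p2w('wrist',c(540,258),15),'loupe':p2w('wrist',(300,262),8)}
for k,v in P.items():print(k,v.round(1))
a=lambda d:np.degrees(np.arctan2(d[1],d[0]))
print(a(P['jbr']-P['jbl']),np.linalg.norm(P['jbr']-P['jbl']),a(P['jfr']-P['jfl']),a(P['w1']-P['w2']),np.linalg.norm(P['w1']-P['w2']),(P['w1']+P['w2'])/2,a(P['fr']-P['fl']),a(P['bkr']-P['bkl']),a(P['bfl']-P['bkl']))
for n,uv,z in (('scene',(484/800*512,381*.64),16),('scene',(442*.64,443*.64),13),('scene',(388*.64,315*.64),62)):print(p2w(n,uv,z).round(1))
```

```text
jbl [445.2 -71.6  39. ]
jbr [552.2 -44.8  39. ]
jfl [431.9 -25.5  39. ]
jfr [540.4   5.6  39. ]
hub [490.6 -30.1  62. ]
w1 [488.9  -3.6  71. ]
w2 [493.4 -50.6  71. ]
bkl [433.4   2.7  23. ]
bkr [518.1  19.5  23. ]
bfl [409.  125.2  23. ]
bfr [492.6 139.7  23. ]
fl [405.2 128.   49. ]
fr [498.  147.8  49. ]
pl [436.3 -17.6  15. ]
pr [532.5   5.1  15. ]
loupe [ 575.9 -116.4    8. ]
14.066978390908982 110.27422932853058 16.031561222121322 95.51807859580909 47.163949847308636 [491.14801341 -27.08021669  71.        ] 12.016105319736868 11.218244925896418 101.25882217304887
[ 575.6 -140.2   16. ]
[ 490.2 -197.7   13. ]
[492.8 -28.3  62. ]
```

The crop shows the jaw's back edge from (222,550) to (614,457), the screw hub at (375,430) and the wing tips at (361,335) and (385,520). That puts the screw axis near (491,-28), the holder yaw near 13.5°, the screw angle near 1.7 rad and jaw_back near (498,-58). I'm checking the light box clearance, then approaching.

Run:
```python
from h import *
for n,uv,z in (('wrist',(325,0),0),('wrist',(378,235),0),('scene',(375*.64,195*.64),0),('scene',(570*.64,365*.64),0),('scene',(605*.64,235*.64),260),('scene',(440*.64,70*.64),260)):print(n,p2w(n,uv,z).round(0))
```

```text
wrist [593. 172.   0.]
wrist [671. -84.   0.]
scene [591. 265.   0.]
scene [ 697. -153.   -0.]
scene [ 673. -176.  260.]
scene [653. 172. 260.]
```

{"fn": "arm_command", "kwargs": {
  "gripper": [0, 0, 0, 0, 0],
  "dp": [
    [-0.8, -0.2, 0.8],
    [-0.8, -0.2, 0.8],
    [-0.8, -0.2, 0.8],
    [-0.9, -0.2, 0.8],
    [0, 0, 0.8]
  ],
  "twist": [0, 0, 0, -0.9, -0.9]
}}

```text
time: 0.78
tool_pos: [504.6, -83.8, 125.9]
tcp_rot: [-3.141, 0.0, 1.729]
contact_force: [-0.4, 0.5, -0.2]
grip_width: 46.5
finger_force: 0.0
```

{"fn": "arm_command", "kwargs": {
  "gripper": [0, 0, 0, 0, 0],
  "dp": [
    [0, 0, 0],
    [0, 0, 0],
    [0, 0, 0],
    [0, 0, 0],
    [0, 0, 0]
  ],
  "twist": [-0.9, 0, 0, 0, 0]
}}

```text
time: 1.4
tool_pos: [505.1, -82.4, 126.9]
tcp_rot: [3.141, 0.0, 1.806]
contact_force: [0.1, -0.1, 0.2]
grip_width: 1.3
finger_force: 0.0
```

Run:
```python
from h import *
o=get_obs();print(o['time'],o['tool_pos'].round(1),np.degrees(o['tcp_rot']).round(1),o['contact_force'].round(2),o['grip_width'])
np.save('o1.npy',np.r_[o['tool_pos'],o['tcp_rot']])
im=capture('wrist')[:,:,::-1];cv2.imwrite("pics/w1.png",cv2.resize(np.ascontiguousarray(im),(800,600),interpolation=cv2.INTER_CUBIC))
```

```text
1.4 [505.1 -82.4 126.9] [180.    0.  103.5] [ 0.13 -0.05  0.17] 1.2610395745754353
```

View pics/w1.png

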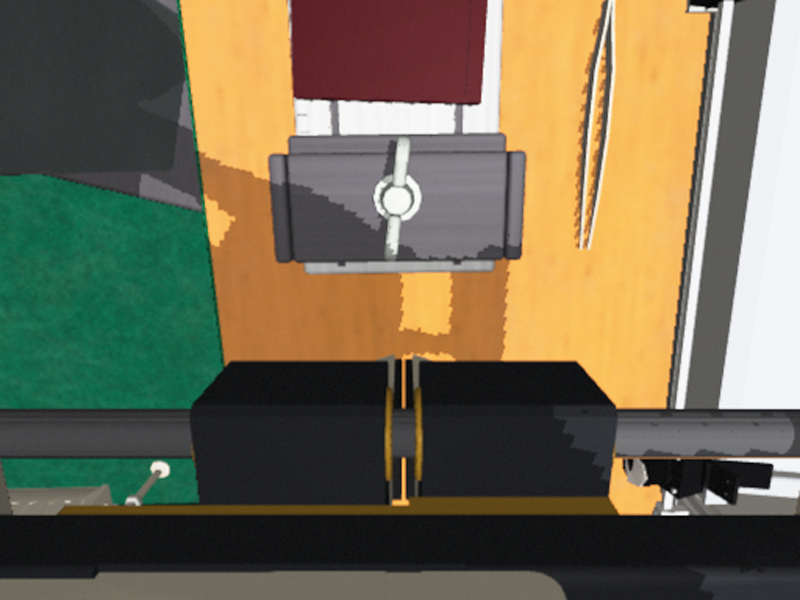

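The view is aligned with the jaw: its back edge runs (275,262)–(522,258), the hub is at (397,200) and the wing tips are at (403,140) and (391,255). The closed fingers are ready behind the jaw.

Run:
```python
from h import *
a=np.load('o1.npy');o={'tool_pos':a[:3],'tcp_rot':a[3:]}
T=R.from_euler('xyz',a[3:]).as_matrix()
for k,uv,z in(('jl',(275,262),39),('jr',(522,258),39),('jfl',(272,155),39),('jfr',(524,152),39),('jb',(398.5,260),39),('hub',(397,200),62),('w1',(403,140),71),('w2',(391,255),71),('bkl',(292,98),23),('bkr',(482,104),23),('pl',(295,130),15),('pr',(498,130),15),('pl0',(292,0),15),('pr0',(500,0),15),('pb1',(305,272),15),('pb2',(494,270),15),('lip',(398,137),37),('box',(672,410),0),('box',(710,30),0)):
    P=p2w('wrist',np.array(uv)*.64,z,o);print(k,P.round(1),'tool',(T.T@(P-a[:3])).round(1))
```

```text
jl [440.8 -72.9  39. ] tool [ 24.3 -60.3  87.9]
jr [553.7 -44.   39. ] tool [26.1 56.2 87.9]
jfl [431.2 -25.2  39. ] tool [ 72.9 -58.5  87.9]
jfr [540.7   2.3  39. ] tool [74.1 54.3 87.9]
jb [497.3 -58.4  39. ] tool [25.2 -2.  87.9]
hub [490.1 -29.9  62. ] tool [54.6 -2.3 64.9]
w1 [487.1  -6.6  71. ] tool [78.   0.2 55.9]
w2 [492.8 -51.4  71. ] tool [33.  -4.8 55.9]
bkl [432.2   1.4  23. ] tool [ 98.5 -51.4 103.9]
bkr [518.7  19.4  23. ] tool [ 95.9  37.  103.9]
pl [434.4 -12.1  15. ] tool [ 84.9 -52.3 111.9]
pr [530.4  10.8  15. ] tool [ 84.8  46.4 111.9]
pl0 [422.9  43.3  15. ] tool [141.5 -50.6 111.9]
pr0 [515.6  65.5  15. ] tool [141.4  44.7 111.9]
pb1 [452.2 -80.2  15. ] tool [ 14.5 -50.9 111.9]
pb2 [547.7 -56.3  15. ] tool [ 15.5  47.5 111.9]
lip [484.3  -4.5  37. ] tool [80.6 -2.1 89.9]
box [ 676.6 -115.2    0. ] tool [-71.8 159.1 127. ]
box [620.8  81.2   0. ] tool [132.2 150.7 126.9]
```

{"fn": "arm_command", "kwargs": {
  "gripper": [0, 0, 0, 0, 0],
  "dp": [
    [0, -0.1, 1],
    [0, 0, 1],
    [0, 0, 1],
    [0, 0, 1],
    [0, 0, 0.1]
  ],
  "twist": [0, 0, 0, 0, -0.1]
}}

```text
time: 2.08
tool_pos: [501.5, -82.7, 23.0]
tcp_rot: [-3.139, -0.002, 1.815]
contact_force: [1.1, -0.4, -0.2]
grip_width: 0.8
finger_force: 0.0
```

{"fn": "arm_command", "kwargs": {
  "gripper": [0, 0, 0, 0, 0],
  "dp": [
    [0.2, 0, 0],
    [0.2, 0, 0],
    [0.1, 0, 0],
    [0.1, 0, 0],
    [0.1, 0, 0]
  ],
  "twist": [0, 0, 0, 0, 0]
}}

```text
time: 2.7
tool_pos: [498.9, -66.6, 24.8]
tcp_rot: [3.14, 0.002, 1.815]
contact_force: [0.1, -4.6, 2.4]
grip_width: -0.1
finger_force: 2.0
```

{"fn": "arm_command", "kwargs": {
  "gripper": [0, 0, 0, 0, 0],
  "dp": [
    [0.2, 0, 0],
    [0.2, 0, 0],
    [0.2, 0, 0],
    [0.2, 0, 0],
    [0.2, 0, 0]
  ],
  "twist": [0, 0, 0, 0, 0]
}}

```text
time: 3.32
tool_pos: [492.6, -41.6, 24.4]
tcp_rot: [3.141, 0.0, 1.815]
contact_force: [2.2, -4.5, 3.6]
grip_width: 0.5
finger_force: 2.3
```

{"fn": "arm_command", "kwargs": {
  "gripper": [0, 0, 0, 0, 0],
  "dp": [
    [0.08, 0, 0],
    [0.06, 0, 0],
    [0.06, 0, 0],
    [0.04, 0, 0],
    [0.04, 0, 0]
  ],
  "twist": [0, 0, 0, 0, 0]
}}

```text
time: 3.95
tool_pos: [490.8, -35.1, 24.2]
tcp_rot: [3.141, 0.0, 1.815]
contact_force: [3.6, -4.3, 1.3]
grip_width: 0.4
finger_force: 2.2
```

{"fn": "arm_command", "kwargs": {
  "gripper": [0, 0, 0, 0, 0],
  "dp": [
    [0.04, 0, 0],
    [0.04, 0, 0],
    [0.04, 0, 0],
    [0.04, 0, 0],
    [0.04, 0, 0]
  ],
  "twist": [0, 0, 0, 0, 0]
}}

```text
time: 4.58
tool_pos: [489.9, -31.3, 24.3]
tcp_rot: [3.141, 0.002, 1.816]
contact_force: [2.4, -12.8, 0.1]
grip_width: 0.2
finger_force: 7.0
```

{"fn": "arm_command", "kwargs": {
  "gripper": [0, 0, 0, 0, 0],
  "dp": [
    [0.02, 0, 0],
    [0.02, 0, 0],
    [0, 0, 0],
    [0, 0, 0],
    [0, 0, 0]
  ],
  "twist": [0, 0, 0, 0, 0]
}}

```text
time: 5.2
tool_pos: [489.9, -31.3, 24.3]
tcp_rot: [3.141, 0.003, 1.816]
contact_force: [3.6, -15.3, -0.6]
grip_width: 0.4
finger_force: 7.7
```

Run:
```python
from h import *
o=get_obs();print(o['time'],o['tool_pos'].round(1),o['contact_force'].round(2),o['moment'].round(2))
np.save('o2.npy',np.r_[o['tool_pos'],o['tcp_rot']])
im=capture('scene')[:,:,::-1]
s=capture('side')[:,:,::-1]
w=capture('wrist')[:,:,::-1]
k=lambda a,n:cv2.resize(np.ascontiguousarray(a),n,interpolation=cv2.INTER_CUBIC)
out=np.zeros((600,800,3),np.uint8);out[:300,:400]=k(im[140:260,160:320],(400,300));out[:300,400:]=k(s[150:350,120:386],(400,300));out[300:,:400]=k(w,(400,300))
cv2.imwrite("pics/m2.png",out)
```

```text
5.2 [489.9 -31.3  24.3] [  3.63 -15.31  -0.64] [-2.59 -0.57  0.04]
```

View pics/m2.png

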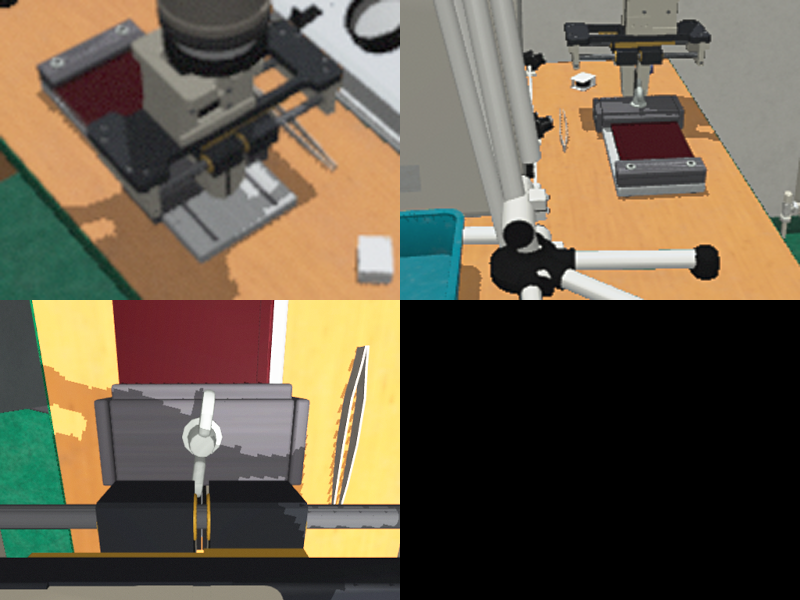

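The jaw stopped moving as the force rose to 15 N. In the wrist view (lower left) the booklet sits square against the jaw, and the side view shows it under the fence lip. Next I'll back off, lift over the screw and start the twist-back while opening to 36 mm.

{"fn": "arm_command", "kwargs": {
  "gripper": [0, 0, 0, 0, 36],
  "dp": [
    [-0.2, 0, 0],
    [-0.2, 0, 0],
    [0, 0, -1],
    [0, 0, -1],
    [0, 0, -0.9]
  ],
  "twist": [0, 0, 0, 0, 0]
}}

```text
time: 5.98
tool_pos: [490.7, -38.4, 97.1]
tcp_rot: [-3.14, -0.001, 1.815]
contact_force: [0.9, 0.2, 0.0]
grip_width: 6.5
finger_force: 0.0
```

Run:
```python
from h import *
a=np.load('o2.npy');o={'tool_pos':a[:3],'tcp_rot':a[3:]}
T=R.from_euler('xyz',a[3:]).as_matrix()
print('hub old view',p2w('wrist',(203*1.28,140*1.28),62,o).round(1))
o=get_obs();print(o['time'],o['tool_pos'].round(1),o['joint_positions'].round(2),o['contact_force'].round(1))
np.save('o3.npy',np.r_[o['tool_pos'],o['tcp_rot']])
w=capture('wrist')[:,:,::-1];cv2.imwrite("pics/w3.png",cv2.resize(np.ascontiguousarray(w),(800,600),interpolation=cv2.INTER_CUBIC))
for uv,z in(((250,213),10),((234,177),40),((293,140),80)):print('leg',p2w('scene',np.array(uv)*.64,z).round(0))
```

```text
hub old view [480.2  10.9  62. ]
5.975 [490.7 -38.4  97.1] [-0.23  0.43  1.79  0.    0.92 -0.48] [0.9 0.2 0. ]
leg [393. 292.  10.]
leg [388. 349.  40.]
leg [489. 350.  80.]
```

View pics/w3.png

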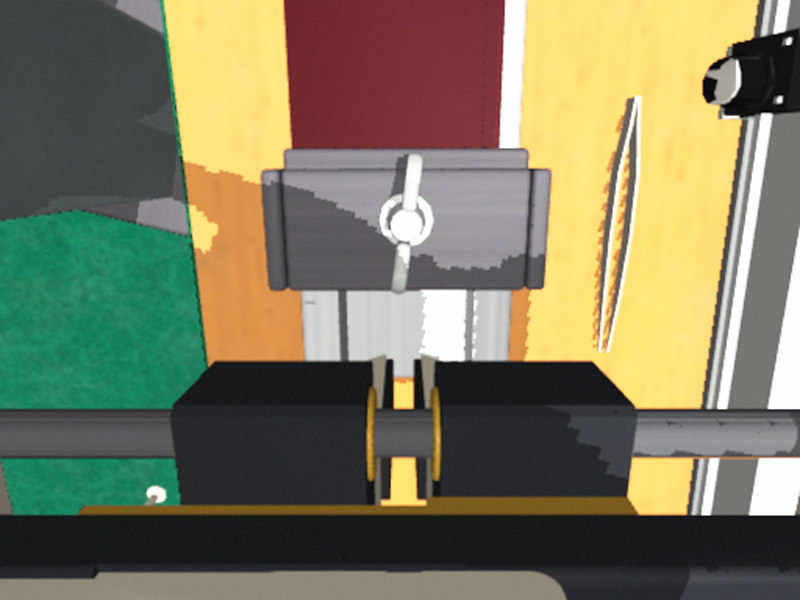

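The wrist view shows the jaw advanced with roughly 50 mm of plate bare behind it. The hub is at (406,222), the wing tips are at (414,155) and (399,290), and the booklet edge lies parallel to the jaw lip.

Run:
```python
from h import *
a=np.load('o3.npy');o={'tool_pos':a[:3],'tcp_rot':a[3:]}
T=R.from_euler('xyz',a[3:]).as_matrix()
for k,uv,z in(('hub',(406,222),62),('w1',(414,157),71),('w2',(399,288),71),('jl',(275,290),39),('jr',(540,288),39),('jfl',(285,155),37),('jfr',(528,152),37)):
    P=p2w('wrist',np.array(uv)*.64,z,o);print(k,P.round(1),'tool',(T.T@(P-a[:3])).round(1))
```

```text
hub [480.1   9.2  62. ] tool [48.7  1.3 35.2]
w1 [477.2  31.8  71. ] tool [71.4  3.9 26.2]
w2 [483.1 -13.3  71. ] tool [26.2 -1.3 26.1]
jl [434.2 -34.1  39. ] tool [ 17.8 -53.8  58.2]
jr [542.1  -6.3  39. ] tool [18.6 57.7 58. ]
jfl [427.7  20.7  37. ] tool [ 72.5 -46.8  60.3]
jfr [521.1  45.1  37. ] tool [73.6 49.8 60.1]
```

{"fn": "arm_command", "kwargs": {
  "gripper": [36, 36, 36, 36, 36],
  "dp": [
    [1, 0.05, 0],
    [0.95, 0, 0],
    [0, 0, 0],
    [0, 0, 0],
    [0, 0, 0]
  ],
  "twist": [0, 0, -1, -1, -1]
}}

```text
time: 6.65
tool_pos: [480.1, 9.2, 95.9]
tcp_rot: [-3.14, -0.002, 2.08]
contact_force: [-0.7, -0.4, 0.3]
grip_width: 35.7
finger_force: 0.0
```

{"fn": "arm_command", "kwargs": {
  "gripper": [36, 36, 36, 36, 36],
  "dp": [
    [0, 0, 0],
    [0, 0, 0],
    [0, 0, 0],
    [0, 0, 0],
    [0, 0, 0]
  ],
  "twist": [-1, -1, -1, -1, -1]
}}

```text
time: 7.28
tool_pos: [480.0, 9.1, 95.9]
tcp_rot: [-3.141, -0.002, 2.516]
contact_force: [0.3, 0.4, -0.2]
grip_width: 36.1
finger_force: 0.0
```

{"fn": "arm_command", "kwargs": {
  "gripper": [36, 36, 36, 36, 36],
  "dp": [
    [0, 0, 0],
    [0, 0, 0],
    [0, 0, 0],
    [0, 0, 0],
    [0, 0, 0]
  ],
  "twist": [-1, -1, -1, -1, -1]
}}

```text
time: 7.9
tool_pos: [480.0, 9.1, 95.9]
tcp_rot: [3.141, -0.002, 2.953]
contact_force: [0.4, -0.1, 0.1]
grip_width: 36.0
finger_force: 0.0
```

{"fn": "arm_command", "kwargs": {
  "gripper": [36, 36, 36, 36, 36],
  "dp": [
    [0, 0, 0],
    [0, 0, 0],
    [0, 0, 0],
    [0, 0, 0],
    [0, 0, 0]
  ],
  "twist": [-1, -1, -1, -1, -1]
}}

```text
time: 8.52
tool_pos: [480.1, 9.1, 95.9]
tcp_rot: [3.14, -0.002, -2.894]
contact_force: [0.8, -0.1, 0.8]
grip_width: 36.0
finger_force: 0.0
```

{"fn": "arm_command", "kwargs": {
  "gripper": [36, 36, 36, 36, 36],
  "dp": [
    [0, 0, 0],
    [0, 0, 0],
    [0, 0, 0],
    [0, 0, 0],
    [0, 0, 0]
  ],
  "twist": [-1, -1, -1, -1, -1]
}}

```text
time: 9.15
tool_pos: [480.1, 9.1, 95.9]
tcp_rot: [3.14, -0.001, -2.458]
contact_force: [-0.6, -0.6, 0.5]
grip_width: 36.1
finger_force: 0.0
```

{"fn": "arm_command", "kwargs": {
  "gripper": [36, 36, 36, 36, 36],
  "dp": [
    [0, 0, 0],
    [0, 0, 0],
    [0, 0, 0],
    [0, 0, 0],
    [0, 0, 0]
  ],
  "twist": [-1, -1, -1, -1, 0]
}}

```text
time: 9.78
tool_pos: [480.2, 9.0, 96.0]
tcp_rot: [3.14, -0.0, -2.113]
contact_force: [0.2, 0.4, -0.4]
grip_width: 36.3
finger_force: 0.0
```

{"fn": "arm_command", "kwargs": {
  "gripper": [36, 36, 36, 36, 36],
  "dp": [
    [0, 0, 0.5],
    [0, 0, 0.5],
    [0, 0, 0.5],
    [0, 0, 0.5],
    [0, 0, 0]
  ],
  "twist": [0, 0, 0, 0, 0]
}}

```text
time: 10.4
tool_pos: [480.2, 8.8, 45.5]
tcp_rot: [3.139, -0.001, -2.112]
contact_force: [-0.3, -1.0, 0.4]
grip_width: 36.0
finger_force: 0.0
```

{"fn": "arm_command", "kwargs": {
  "gripper": [36, 36, 36, 36, 36],
  "dp": [
    [0, 0, 0],
    [0, 0, 0],
    [0, 0, 0],
    [0, 0, 0],
    [0, 0, 0]
  ],
  "twist": [1, 1, 1, 1, 1]
}}

```text
time: 11.02
tool_pos: [480.9, 8.6, 47.0]
tcp_rot: [-3.141, -0.0, -2.551]
contact_force: [-0.8, -1.4, 0.2]
grip_width: 36.0
finger_force: 0.6
```

Run:
```python
from h import *
o=get_obs();print(o['time'],o['tool_pos'].round(1),o['contact_force'].round(1),o['moment'].round(3))
s=capture('side')[:,:,::-1]
w=capture('wrist')[:,:,::-1]
k=lambda a,n:cv2.resize(np.ascontiguousarray(a),n,interpolation=cv2.INTER_CUBIC)
out=np.zeros((600,800,3),np.uint8);out[:300,:400]=k(capture('scene')[140:260,160:320,::-1],(400,300));out[:300,400:]=k(s[180:270,220:340],(400,300));out[300:,:400]=k(w,(400,300))
cv2.imwrite("pics/m4.png",out)
```

```text
11.025 [480.9   8.6  47. ] [-0.8 -1.4  0.2] [0.052 0.188 0.027]
```

View pics/m4.png

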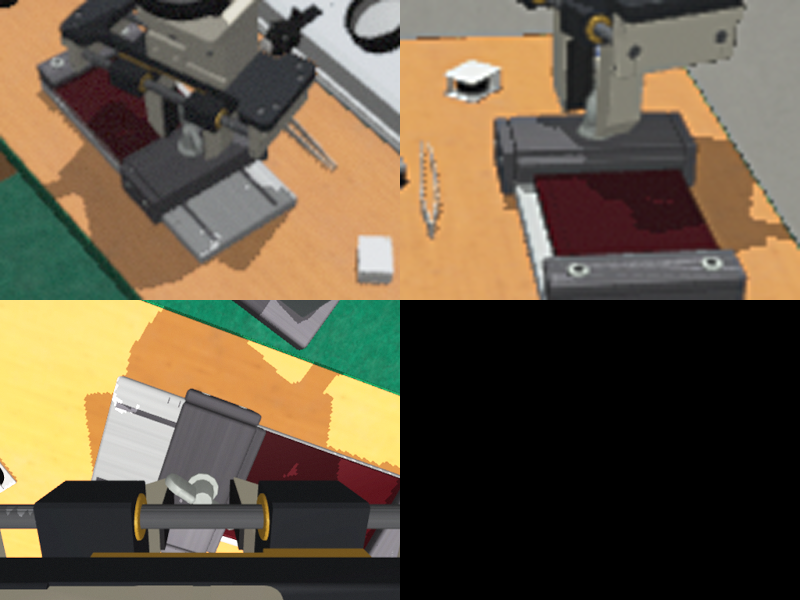

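The side and wrist views show the fingers straddling the hub with the wing against a finger's leading edge. The moment of 0.027 N m means the screw is turning, so I'm continuing the stroke.

{"fn": "arm_command", "kwargs": {
  "gripper": [36, 36, 36, 36, 36],
  "dp": [
    [0, 0, 0],
    [0, 0, 0],
    [0, 0, 0],
    [0, 0, 0],
    [0, 0, 0]
  ],
  "twist": [1, 1, 1, 1, 1]
}}

```text
time: 11.8
tool_pos: [480.8, 8.7, 46.8]
tcp_rot: [3.141, -0.0, -2.985]
contact_force: [-0.6, 0.5, -0.9]
grip_width: 35.7
finger_force: 0.5
```

{"fn": "arm_command", "kwargs": {
  "gripper": [36, 36, 36, 36, 36],
  "dp": [
    [0, 0, 0],
    [0, 0, 0],
    [0, 0, 0],
    [0, 0, 0],
    [0, 0, 0]
  ],
  "twist": [1, 1, 1, 1, 1]
}}

```text
time: 12.42
tool_pos: [480.9, 8.8, 46.8]
tcp_rot: [3.142, -0.0, 2.861]
contact_force: [-0.6, 0.1, -0.7]
grip_width: 36.1
finger_force: 0.6
```

{"fn": "arm_command", "kwargs": {
  "gripper": [36, 36, 36, 36, 36],
  "dp": [
    [0, 0, 0],
    [0, 0, 0],
    [0, 0, 0],
    [0, 0, 0],
    [0, 0, 0]
  ],
  "twist": [1, 1, 1, 1, 1]
}}

```text
time: 13.05
tool_pos: [481.1, 8.7, 46.8]
tcp_rot: [3.141, 0.0, 2.425]
contact_force: [-1.1, -0.8, -1.2]
grip_width: 36.0
finger_force: 0.6
```

{"fn": "arm_command", "kwargs": {
  "gripper": [36, 36, 36, 36, 36],
  "dp": [
    [0, 0, 0],
    [0, 0, 0],
    [0, 0, 0],
    [0, 0, 0],
    [0, 0, 0]
  ],
  "twist": [1, 1, 1, 1, 1]
}}

```text
time: 13.68
tool_pos: [481.2, 8.5, 46.8]
tcp_rot: [3.141, 0.001, 1.989]
contact_force: [0.2, -0.7, -0.6]
grip_width: 35.7
finger_force: 0.7
```

{"fn": "arm_command", "kwargs": {
  "gripper": [36, 36, 36, 36, 36],
  "dp": [
    [0, 0, 0],
    [0, 0, 0],
    [0, 0, 0],
    [0, 0, 0],
    [0, 0, 0]
  ],
  "twist": [1, 1, 1, 1, 1]
}}

```text
time: 14.3
tool_pos: [481.2, 8.5, 46.9]
tcp_rot: [3.141, 0.0, 1.553]
contact_force: [0.1, -1.4, -1.3]
grip_width: 36.0
finger_force: 0.7
```

{"fn": "arm_command", "kwargs": {
  "gripper": [36, 36, 36, 36, 36],
  "dp": [
    [0, 0, 0],
    [0, 0, 0],
    [0, 0, 0],
    [0, 0, 0],
    [0, 0, 0]
  ],
  "twist": [1, 1, 1, 1, 1]
}}

```text
time: 14.92
tool_pos: [481.1, 8.5, 46.9]
tcp_rot: [3.141, 0.0, 1.116]
contact_force: [-0.3, -1.2, -1.0]
grip_width: 36.1
finger_force: 0.7
```

Run:
```python
from h import *
o=get_obs();print(o['time'],o['tool_pos'].round(1),o['contact_force'].round(1),o['moment'].round(3),o['joint_positions'].round(2),o['tcp_rot'].round(3))
```

```text
14.925 [481.1   8.5  46.9] [-0.3 -1.2 -1. ] [-0.253  0.194  0.057] [-0.14  0.5   1.87 -0.    0.78  0.31] [3.141 0.    1.116]
```

Screw angle is now about 4.4 rad. I'll finish this push, back away, lift, swing back half a turn and push again.

{"fn": "arm_command", "kwargs": {
  "gripper": [36, 36, 36, 36, 36],
  "dp": [
    [0, 0, 0],
    [0, 0, 0],
    [0, 0, 0],
    [0, 0, 0],
    [0, 0, -1]
  ],
  "twist": [1, 1, -1, -1, 0]
}}

```text
time: 15.55
tool_pos: [480.1, 8.9, 71.0]
tcp_rot: [-3.139, 0.001, 1.12]
contact_force: [0.3, -0.1, -0.2]
grip_width: 36.1
finger_force: 0.0
```

{"fn": "arm_command", "kwargs": {
  "gripper": [36, 36, 36, 36, 36],
  "dp": [
    [0, 0, -0.9],
    [0, 0, 0],
    [0, 0, 0],
    [0, 0, 0],
    [0, 0, 0]
  ],
  "twist": [-1, -1, -1, -1, -1]
}}

```text
time: 16.18
tool_pos: [481.3, 8.7, 94.5]
tcp_rot: [3.141, 0.0, 1.558]
contact_force: [1.2, 0.4, -0.0]
grip_width: 35.8
finger_force: 0.0
```

{"fn": "arm_command", "kwargs": {
  "gripper": [36, 36, 36, 36, 36],
  "dp": [
    [0, 0, 0],
    [0, 0, 0],
    [0, 0, 0],
    [0, 0, 0],
    [0, 0, 0]
  ],
  "twist": [-1, -1, -1, -1, -1]
}}

```text
time: 16.8
tool_pos: [481.3, 8.7, 94.5]
tcp_rot: [3.141, 0.0, 1.995]
contact_force: [0.8, 0.8, -0.6]
grip_width: 36.1
finger_force: 0.0
```

{"fn": "arm_command", "kwargs": {
  "gripper": [36, 36, 36, 36, 36],
  "dp": [
    [0, 0, 0],
    [0, 0, 0],
    [0, 0, 0],
    [0, 0, 0],
    [0, 0, 0]
  ],
  "twist": [-1, -1, -1, -1, -1]
}}

```text
time: 17.42
tool_pos: [481.3, 8.7, 94.5]
tcp_rot: [3.141, 0.001, 2.431]
contact_force: [-1.5, 0.2, 0.3]
grip_width: 35.8
finger_force: 0.0
```

{"fn": "arm_command", "kwargs": {
  "gripper": [36, 36, 36, 36, 36],
  "dp": [
    [0, 0, 0],
    [0, 0, 0],
    [0, 0, 0],
    [0, 0, 0],
    [0, 0, 0]
  ],
  "twist": [-1, -1, -1, -1, -1]
}}

```text
time: 18.05
tool_pos: [481.3, 8.7, 94.5]
tcp_rot: [3.141, 0.001, 2.867]
contact_force: [0.4, -0.1, 0.5]
grip_width: 36.0
finger_force: 0.0
```

{"fn": "arm_command", "kwargs": {
  "gripper": [36, 36, 36, 36, 36],
  "dp": [
    [0, 0, 0],
    [0, 0, 0],
    [0, 0, 0],
    [0, 0, 0],
    [0, 0, 0]
  ],
  "twist": [-1, -1, -1, -1, -1]
}}

```text
time: 18.68
tool_pos: [481.3, 8.7, 94.5]
tcp_rot: [-3.141, 0.001, -2.98]
contact_force: [0.3, 0.3, 0.3]
grip_width: 36.2
finger_force: 0.0
```

{"fn": "arm_command", "kwargs": {
  "gripper": [36, 36, 36, 36, 36],
  "dp": [
    [0, 0, 0],
    [0, 0, 0],
    [0, 0, 0],
    [0, 0, 0],
    [0, 0, 0]
  ],
  "twist": [-1, -1, -1, -1, -1]
}}

```text
time: 19.3
tool_pos: [481.3, 8.7, 94.5]
tcp_rot: [-3.141, 0.001, -2.543]
contact_force: [0.0, -0.3, -0.1]
grip_width: 35.8
finger_force: 0.0
```

{"fn": "arm_command", "kwargs": {
  "gripper": [36, 36, 36, 36, 36],
  "dp": [
    [0, 0, 0],
    [0, 0, 0],
    [0, 0, 0],
    [0, 0, 0],
    [0, 0, 0]
  ],
  "twist": [-1, -1, -1, -1, -1]
}}

```text
time: 19.92
tool_pos: [481.4, 8.7, 94.5]
tcp_rot: [-3.141, 0.001, -2.107]
contact_force: [-0.1, -0.1, -1.1]
grip_width: 36.0
finger_force: 0.0
```

Run:
```python
from h import *
o=get_obs();print(o['time'],o['tool_pos'].round(1),o['contact_force'].round(1),o['joint_positions'].round(2),o['tcp_rot'].round(3))
w=capture('wrist')[:,:,::-1];cv2.imwrite("pics/w5.png",cv2.resize(np.ascontiguousarray(w[150:384]),(800,366),interpolation=cv2.INTER_CUBIC))
```

```text
19.925 [481.4   8.7  94.5] [-0.1 -0.1 -1.1] [-0.14  0.42  1.82  0.    0.9  -2.75] [-3.141e+00  1.000e-03 -2.107e+00]
```

View pics/w5.png

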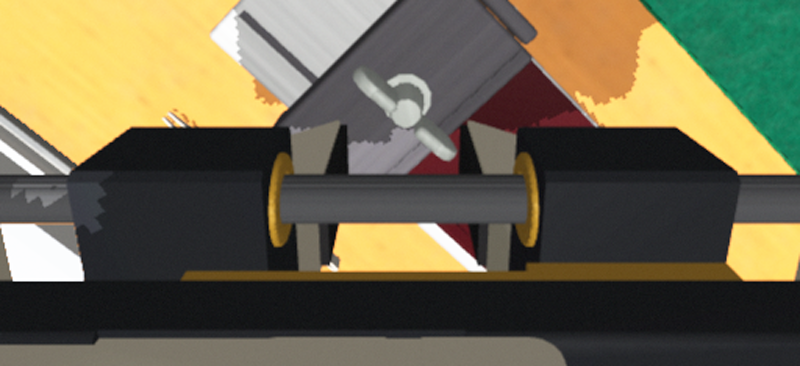

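The wings run from (370,80) to (445,150), about 43° ahead of the finger line. The fingers can come down behind them for a second push.

{"fn": "arm_command", "kwargs": {
  "gripper": [36, 36, 36, 36, 36],
  "dp": [
    [0, 0, 0],
    [0, 0, 0.5],
    [0, 0, 0.5],
    [0, 0, 0.5],
    [0, 0, 0.45]
  ],
  "twist": [-1, 0, 0, 0, 0]
}}

```text
time: 20.6
tool_pos: [480.7, 8.7, 44.3]
tcp_rot: [3.141, -0.0, -2.025]
contact_force: [-0.4, 0.2, -0.9]
grip_width: 36.1
finger_force: 0.0
```

{"fn": "arm_command", "kwargs": {
  "gripper": [36, 36, 36, 36, 36],
  "dp": [
    [0, 0, 0],
    [0, 0, 0],
    [0, 0, 0],
    [0, 0, 0],
    [0, 0, 0]
  ],
  "twist": [1, 1, 1, 1, 1]
}}

```text
time: 21.22
tool_pos: [480.3, 8.6, 44.7]
tcp_rot: [3.141, -0.001, -2.464]
contact_force: [-1.5, -0.5, -0.2]
grip_width: 36.1
finger_force: 0.7
```

{"fn": "arm_command", "kwargs": {
  "gripper": [36, 36, 36, 36, 36],
  "dp": [
    [0, 0, 0],
    [0, 0, 0],
    [0, 0, 0],
    [0, 0, 0],
    [0, 0, 0]
  ],
  "twist": [1, 1, 1, 1, 1]
}}

```text
time: 21.85
tool_pos: [480.4, 8.6, 44.7]
tcp_rot: [3.141, -0.002, -2.9]
contact_force: [-1.1, -1.1, -0.2]
grip_width: 35.9
finger_force: 0.7
```

{"fn": "arm_command", "kwargs": {
  "gripper": [36, 36, 36, 36, 36],
  "dp": [
    [0, 0, 0],
    [0, 0, 0],
    [0, 0, 0],
    [0, 0, 0],
    [0, 0, 0]
  ],
  "twist": [1, 1, 1, 1, 1]
}}

```text
time: 22.48
tool_pos: [480.4, 8.7, 44.7]
tcp_rot: [-3.141, -0.001, 2.947]
contact_force: [-0.6, -0.3, -0.8]
grip_width: 35.8
finger_force: 0.8
```

{"fn": "arm_command", "kwargs": {
  "gripper": [36, 36, 36, 36, 36],
  "dp": [
    [0, 0, 0],
    [0, 0, 0],
    [0, 0, 0],
    [0, 0, 0],
    [0, 0, 0]
  ],
  "twist": [1, 1, 1, 1, 1]
}}

```text
time: 23.1
tool_pos: [480.5, 8.6, 44.7]
tcp_rot: [-3.141, -0.001, 2.51]
contact_force: [-1.0, -0.6, -0.9]
grip_width: 35.8
finger_force: 0.9
```

Run:
```python
from h import *
o=get_obs();print(o['time'],o['tool_pos'].round(1),o['contact_force'].round(1),o['moment'].round(3),o['joint_positions'].round(2),o['tcp_rot'].round(3))
```

```text
23.1 [480.5   8.6  44.7] [-1.  -0.6 -0.9] [-0.086  0.06   0.066] [-0.14  0.5   1.87 -0.    0.77 -1.08] [-3.141e+00 -1.000e-03  2.510e+00]
```

{"fn": "arm_command", "kwargs": {
  "gripper": [36, 36, 36, 36, 36],
  "dp": [
    [0, 0, 0],
    [0, 0, 0],
    [0, 0, 0],
    [0, 0, 0],
    [0, 0, 0]
  ],
  "twist": [1, 1, 1, 1, 1]
}}

```text
time: 23.72
tool_pos: [480.5, 8.5, 44.7]
tcp_rot: [-3.14, -0.0, 2.074]
contact_force: [-0.4, -1.6, -1.6]
grip_width: 36.1
finger_force: 0.9
```

{"fn": "arm_command", "kwargs": {
  "gripper": [36, 36, 36, 36, 36],
  "dp": [
    [0, 0, 0],
    [0, 0, 0],
    [0, 0, 0],
    [0, 0, 0],
    [0, 0, 0]
  ],
  "twist": [0.5, 0.5, 0.5, 0.5, 0.5]
}}

```text
time: 24.35
tool_pos: [480.5, 8.5, 44.7]
tcp_rot: [-3.14, -0.0, 1.857]
contact_force: [-0.5, -1.0, -1.8]
grip_width: 35.9
finger_force: 1.0
```

Run:
```python
from h import *
o=get_obs();print(o['time'],o['tool_pos'].round(1),o['contact_force'].round(1),o['moment'].round(3),o['joint_positions'].round(2),o['tcp_rot'].round(3))
```

```text
24.35 [480.5   8.5  44.7] [-0.5 -1.  -1.8] [-0.201  0.074  0.086] [-0.14  0.5   1.87 -0.    0.77 -0.43] [-3.14  -0.     1.857]
```

{"fn": "arm_command", "kwargs": {
  "gripper": [36, 36, 36, 36, 36],
  "dp": [
    [0, 0, 0],
    [0, 0, 0],
    [0, 0, 0],
    [0, 0, 0],
    [0, 0, 0]
  ],
  "twist": [0.3, 0.3, 0.3, 0.3, 0.3]
}}

```text
time: 24.98
tool_pos: [480.9, 8.7, 45.5]
tcp_rot: [-3.142, -0.0, 1.726]
contact_force: [-1.5, -1.2, -1.4]
grip_width: 36.1
finger_force: 1.1
```

Run:
```python
from h import *
o=get_obs();print(o['time'],o['tool_pos'].round(1),o['contact_force'].round(1),o['moment'].round(3),o['joint_positions'].round(2),o['tcp_rot'].round(3))
```

```text
24.975 [480.9   8.7  45.5] [-1.5 -1.2 -1.4] [-0.311  0.181  0.058] [-0.14  0.5   1.87 -0.    0.78 -0.3 ] [-3.142 -0.     1.726]
```

{"fn": "arm_command", "kwargs": {
  "gripper": [36, 36, 36, 36, 36],
  "dp": [
    [0, 0, 0],
    [0, 0, 0],
    [0, 0, 0],
    [0, 0, 0],
    [0, 0, 0]
  ],
  "twist": [0.3, 0.3, 0.3, 0.2, 0]
}}

```text
time: 25.6
tool_pos: [480.9, 8.6, 45.5]
tcp_rot: [-3.141, 0.001, 1.633]
contact_force: [-2.4, -2.6, -1.7]
grip_width: 36.0
finger_force: 26.3
```

Run:
```python
from h import *
o=get_obs();print(o['time'],o['tool_pos'].round(1),o['contact_force'].round(1),o['moment'].round(3),o['finger_force'],o['tcp_rot'].round(3))
```

```text
25.6 [480.9   8.6  45.5] [-2.4 -2.6 -1.7] [-0.708  0.265  1.17 ] 26.30672112107277 [-3.141e+00  1.000e-03  1.633e+00]
```

The moment jumped to 1.2 N m, so the screw is at its hard stop. I'm backing off, lifting clear and checking.

{"fn": "arm_command", "kwargs": {
  "gripper": [36, 36, 36, 36, 36],
  "dp": [
    [0, 0, 0],
    [0, 0, 0],
    [0, 0, 0],
    [0, 0, -0.5],
    [0, 0, -1]
  ],
  "twist": [-1, -1, -1, 0, 0]
}}

```text
time: 26.22
tool_pos: [481.0, 9.1, 83.7]
tcp_rot: [-3.142, -0.001, 1.89]
contact_force: [-0.1, -0.2, -0.6]
grip_width: 35.7
finger_force: 0.0
```

{"fn": "arm_command", "kwargs": {
  "gripper": [36, 36, 36, 36, 36],
  "dp": [
    [0, 0, -1],
    [0, 0, -1],
    [-1, 0, -1],
    [-1, 0, -0.5],
    [-1, 0, 0]
  ],
  "twist": [0, 0, 0, 0, 0]
}}

```text
time: 26.85
tool_pos: [506.2, -62.9, 173.1]
tcp_rot: [3.137, 0.002, 1.891]
contact_force: [-0.1, 0.2, -0.7]
grip_width: 36.2
finger_force: 0.0
```

Run:
```python
from h import *
o=get_obs();print(o['time'],o['tool_pos'].round(1),o['contact_force'].round(1),o['tcp_rot'].round(3))
np.save('o6.npy',np.r_[o['tool_pos'],o['tcp_rot']])
w=capture('wrist')[:,:,::-1];cv2.imwrite("pics/w6.png",cv2.resize(np.ascontiguousarray(w),(800,600),interpolation=cv2.INTER_CUBIC))
```

```text
26.85 [506.2 -62.9 173.1] [-0.1  0.2 -0.7] [3.137e+00 2.000e-03 1.891e+00]
```

View pics/w6.png

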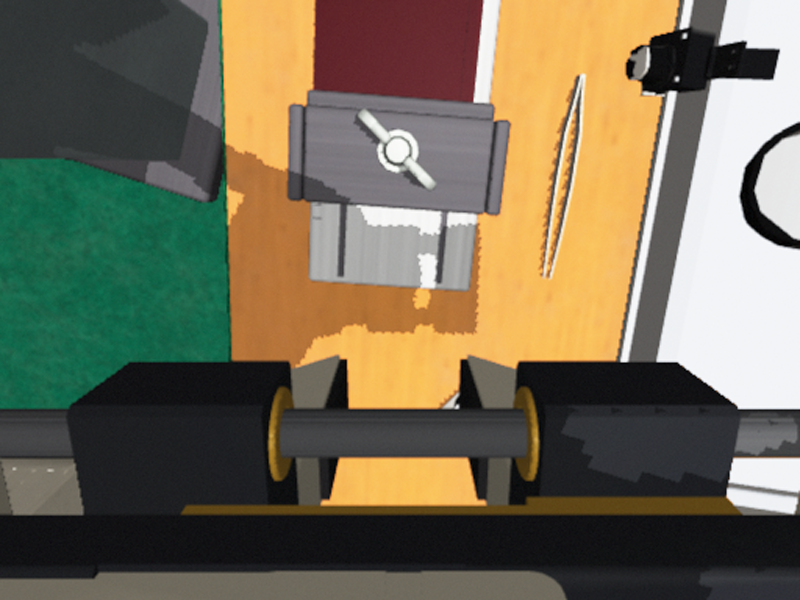

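The wings at (365,115)–(432,188) lie about 42° clockwise of the holder's x axis, which is the stop at 7.0 rad. The jaw back (300,200)–(497,213) and plate end (310,280)–(470,290) give me a last check on jaw travel.

```bash
python3 - <<'E'
from h import *
a=np.load('o6.npy');o={'tool_pos':a[:3],'tcp_rot':a[3:]}
f=lambda uv,z:p2w('wrist',np.array(uv)*.64,z,o)
hub=f((398,151),60);pm=(f((310,280),15)+f((470,290),15))/2;jb=(f((300,200),39)+f((497,213),39))/2
y=np.array([-.24,.971,0]);print(hub.round(1),'plate beyond jaw',(jb-pm)@y,(hub-pm)@y-30)
E
python3 -c "
from plant import *
print(close_job())"
```

```text
[481.    7.5  60. ] plate beyond jaw 49.79887729599898 48.40578024367693
the job is handed in; nothing more can be done
None
```

The job is handed in. The jaw is snug against the booklet (it stopped moving as the push reached 15 N, with about 49 mm of plate bare behind it against 50 mm when snug), the wing screw was pushed clockwise in two two-fingertip strokes to its hard stop at about 7.0 rad, and the arm ended clear of everything.

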